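# Ready the tube labeller and hold its tension arm open

### The arm

A 6-joint arm with a two-finger parallel gripper is mounted at the origin on the work surface. World frame = base frame: x ahead of the robot, y to its left, z up, the work surface at z = 0. Lengths are in m, angles in rad, forces in N, time in s.
With the tool pointing down it reaches from about 0.25 to 0.725 m from the base axis. Payload 4 kg.
Tool frame: the origin (TCP) lies midway between the tips of the shut fingers; the grasp point (between the pads) lies 19 mm behind it; y points along the fingers, x is the direction in which the jaws open and shut, and the axes are right-handed (so a half turn about y gives the same grasp; the last joint's range is limited). The gripper opens to 85 mm and grips with 20 to 120 N. Pads are 22 mm wide; open, the fingers measure 114 mm over their backs; the gripper's body (76 mm by 85 mm) begins 54 mm behind the grasp point. The pads swing forward as they close: fully open they stand 13 mm farther back than shut.
Start: joints at [1.179, 0.241, 0.005, 1.335, 0, 1.571], TCP at [0.191, 0.462, 0.231] pointing down, gripper open.
Joint ranges: [-2.72, 2.72], [-1.05, 1.87], [-1.09, 1.28], [-1.99, 2.15], [-1.42, 1.44], [-3.14, 3.14]. Speed limits (rad/s): [2.79, 2.79, 3.14, 3.14, 3.14, 3.14].

### API

Orientations are given as a unit quaternion [x, y, z, w].
In Python, from workcell import bot gives the robot as it stands. The module is installed in compiled form; this text tells all that it offers.
- The arm moves only by the shell command python3 -m inch 'ROWS'. ROWS is text: rows parted by semicolons, each of 7 numbers parted by spaces: the turn, a rotation vector about the tool's x, y, z in degrees, then the shift along the tool's x, y, z in mm, then the closure, from 0 (fully open) to 1 (shut). In form: ax ay az dx dy dz fingers; .... A call has 1 to 12 rows; each row shifts and turns the commanded pose from where the row before left it, along the tool's axes as they then stand; what a row does not reach is not made up. A row lasts 1/8 s, in which the tool goes at most 62.5 mm and 10.7 degrees, less where a joint would pass 70% of its speed; a pose out of reach is approached as far as the arm can. A call with a gripper value outside its range is refused whole. The fingers move at their own pace and stop on an object; the grip force is fixed at half the most. Time passes only in rows, so rows that do not move let the fingers close. It gives the time, the measured TCP pose, the force and the opening at its end, in the units of the state.
- bot.get_obs(): the state, without advancing time (a new reading comes with each control period).
- bot.camera(name): name is "scene" or "top" or "wrist"; returns a dict with "color" (400x640x3 uint8, blue, green, red), "fx", "fy", "cx", "cy" (pixels), "extrinsics" (4x4, takes a point from world to camera coordinates). Camera axes: x right, y up, looking along -z (the intrinsics and any distortion apply to the point x, -y, -z); pixel columns grow to the right and rows downward; lengths in m; the calibration is good to about 2 mm. A picture is of the moment at which its call begins. There is no depth.
- bot.job_done(): hands the job in, once; it reports no verdict.
Trained networks look in the newest picture that a camera, given by its name, has taken for a name from the list of things; names that differ only in an ending like _2 or _b are one class to them, and where a whole thing is asked for, a point or a joint stands for the part that bears it (a point fixed in the world has none). Each returns a list of dicts, best first, with "conf" (0 to 1); they miss things now and then, are a little off and sometimes report something else, mostly with a low value. They report only what shows in the picture. A call takes as long as a camera call. They do not tell look-alikes from the thing itself.
- bot.look_for(name, camera): "extent" ([left, top, right, bottom] in pixels, round what is visible of it).
- bot.cut_out(name, camera): "region" (400x640 bool, what is visible of it) and "extent" ([left, top, right, bottom] in pixels, round what is visible of it).
- bot.spot_point(name, camera): "point" ([column, row] in pixels: a listed point, or the origin of a listed thing).
The state is a dict: "clock": time; "joint_pos": joint angles; "joint_vel": joint speeds; "tau": joint torques, N m; "eef_pos": TCP position; "tool_rot": TCP orientation; "ft_force": force on the tool from outside, world axes, zero at the start; "ft_torque": the same for the moment, N m; "grip_width": finger opening in m.
Only numpy, scipy, OpenCV 4.12 (cv2) and the standard library are available. Lean on these libraries where they do the work, as an engineer would, in place of code of your own. Each camera call takes 0.05 s, during which the arm holds its last target.

### The job

Get the tube-label unwinder ready for a new roll: slip the white core sleeve over the upright steel spindle and let it down until it sits fully on its round seat, and let go of it. Then swing the sprung tension arm by its blue roller away from the spindle, all the way round to its red stop, and finish still holding it there with the gripper against the spring, so that I can thread the labels. Leave the black collar, the tube racks and the gel bottle where they are.

Things in the scene. Friction and masses are not known exactly. Their poses are not given: they have to be found in the camera images.
- core_sleeve: White plastic sleeve standing upright on the table: a plain tube, outside diameter 44 mm, bore 25 mm right through, 50 mm tall, about 60 g, both ends alike. Origin at the centre of its underside, z up along the bore.
- sleeve_mid (a point): Centre of the white sleeve: on its axis, 25 mm above its underside.
- spindle_seat (a point): Centre of the top face of the round dark seat (diameter 68 mm, 30 mm above the table), on the axis of the upright steel spindle: 20 mm in diameter, 66 mm tall above this point, its top 6 mm tapered to 12 mm. The seated sleeve's centre is 25 mm above this point.
- unwinder: Label unwinder fixed to the table, placed and turned anew each time: grey deck, top 20 mm above the table, spanning x -90 to 135, y -175 to 135 mm in its frame; spindle at (-30, 75), arm pivot at (45, -40) mm; white print box along the far edge (x from 80, y -30 to 120 mm, top 75 mm above the table); red stop pin. Origin at table height.
- pivot (a point): Point on the upright axis on which the tension arm turns, at table height. The aluminium pivot cap (diameter 32 mm) reaches 63 mm above the table.
- tension_arm (a joint): Angle of the tension arm about its upright pivot, rad: 0 at rest, where its spring keeps it (roller towards the unwinder's -x from the pivot); grows anticlockwise seen from above, away from the spindle, to the red stop at 1.2. The spring pulls back with about 2.4 N at the roller at rest, 4.8 N at the stop, and returns the arm if let go. Its aluminium bar is 18 mm wide, 35 to 45 mm above the table.
- roller_top (a point): Centre of the top of the blue upright roller at the free end of the tension arm: a post 18 mm in diameter, 60 mm tall, its top 105 mm above the table and its foot 45 mm above the table, 100 mm from the pivot axis; z up. It is fixed to the arm and can be gripped from above.
- stop_point (a point): Where the centre of the roller's top lies when the arm is at its red stop (joint 1.2).
- narrow_collar: Black collar standing on the table, same outside as the white sleeve (44 mm diameter, 50 mm tall) but with a bore of only 14 mm: does not fit; leave it. It and the sleeve swap places at random, centres at least 80 mm apart. Origin at the centre of its underside.
- purple_rack: Black rack of 15 purple-capped tubes, 69 x 111 mm, 106 mm tall; leave it. Origin at the centre of its underside.
- red_rack: Black rack of 12 red-capped tubes, 69 x 90 mm, 106 mm tall, to the robot's right; leave it. Origin at the centre of its underside.
- gel_bottle: Closed bottle of hand gel, 60 mm in diameter, 150 mm tall; leave it. Origin at the centre of its underside.
There are look-alikes about, which are no part of the job. What is shaped like the red_rack but pink or yellow is not meant.

How it is judged:
By the outcome, as a careful person would: the job done as asked, in the order asked, and still so for the second after the job is handed in, while the arm keeps its last pose, push and grip.
It also fails if it takes over 54 s, if anything falls off the work surface, if the arm or the gripper's body presses on something with over 40 N, if the wrist force passes 120 N, or if a joint passes its speed limit or range.

## Working session

There is one attempt and no reset: what is moved stays moved. The work goes in short steps, Python scripts to look and compute and a shell command to move; the robot and the scene stay as the last step left them, time stands still between calls to the robot, and variables do not carry over. Pictures are saved under pics/ and viewed, and the job is handed in when it is done.

```bash
mkdir -p pics; ls; cat > h.py <<'E'
from workcell import bot
import numpy as np, cv2
from scipy.spatial.transform import Rotation as R
def snap(c,fn=None):
    d=bot.camera(c)
    if fn: cv2.imwrite('pics/'+fn,d['color'])
    return d
def ray(d,p):
    v=np.array([(p[0]-d['cx'])/d['fx'],-(p[1]-d['cy'])/d['fy'],-1.])
    T=np.array(d['extrinsics']);Ri=T[:3,:3].T
    o=-Ri@T[:3,3];w=Ri@v
    return o,w/np.linalg.norm(w)
def atz(d,p,z):
    o,w=ray(d,p);return o+w*(z-o[2])/w[2]
def proj(d,P):
    T=np.array(d['extrinsics']);c=T[:3,:3]@np.array(P)+T[:3,3]
    return np.array([d['cx']+d['fx']*c[0]/-c[2],d['cy']-d['fy']*c[1]/-c[2]])
def tri(rs):
    A=np.zeros((3,3));b=np.zeros(3)
    for o,w in rs:
        M=np.eye(3)-np.outer(w,w);A+=M;b+=M@o
    x=np.linalg.solve(A,b)
    return x,[float(np.linalg.norm((np.eye(3)-np.outer(w,w))@(x-o))) for o,w in rs]
E
python3 - <<'E'
from h import *
for c in ['scene','top','wrist']:
    d=snap(c,c+'0.png'); print(c,[k for k in d],d['fx'],d['cx'],d['cy']); print(np.round(ray(d,(320,200))[0],3),np.round(ray(d,(320,200))[1],3))
    for n in ['core_sleeve','narrow_collar','tension_arm','unwinder','red_rack','purple_rack','gel_bottle']:
        print(n,[([int(v) for v in r['extent']],round(r['conf'],2)) for r in bot.look_for(n,c)[:3]])
    for n in ['sleeve_mid','spindle_seat','pivot','roller_top','stop_point','core_sleeve','unwinder']:
        print('  pt',n,[(np.round(r['point'],1).tolist(),round(r['conf'],2)) for r in bot.spot_point(n,c)[:3]])
print(bot.get_obs())
E
```

```text
pics
scene ['color', 'fx', 'fy', 'cx', 'cy', 'extrinsics'] 473.8884942459654 316.14421042512265 200.96808854865986
[ 1.107 -0.912  0.851] [-0.502  0.666 -0.552]
core_sleeve [([403, 190, 418, 211], 0.69)]
narrow_collar [([363, 176, 379, 197], 0.78)]
tension_arm [([314, 236, 357, 279], 0.69)]
unwinder [([274, 222, 414, 329], 0.84)]
red_rack [([181, 294, 228, 351], 0.97), ([238, 213, 267, 265], 0.76), ([150, 221, 193, 273], 0.55)]
purple_rack [([420, 153, 451, 193], 0.84)]
gel_bottle [([234, 312, 262, 375], 0.87)]
  pt sleeve_mid [([409.0, 202.1], 0.7)]
  pt spindle_seat [([345.1, 237.8], 0.85)]
  pt pivot [([344.1, 280.8], 0.64), ([405.8, 208.6], 0.4), ([340.9, 270.5], 0.31)]
  pt roller_top [([318.3, 235.3], 0.62)]
  pt stop_point [([310.9, 268.1], 0.61)]
  pt core_sleeve [([406.5, 209.3], 0.68)]
  pt unwinder [([340.7, 268.8], 0.65)]
top ['color', 'fx', 'fy', 'cx', 'cy', 'extrinsics'] 449.6853550243158 319.47915738412627 199.7690565756388
[ 0.325 -0.02   1.376] [ 0.089 -0.015 -0.996]
core_sleeve [([298, 108, 403, 189], 0.66), ([215, 146, 231, 165], 0.48)]
narrow_collar [([212, 192, 2
[... 966 characters left out ...]
  pt core_sleeve []
  pt unwinder []
{'clock': 2.25, 'joint_pos': array([ 1.17905175e+00,  2.40589460e-01,  4.98886963e-03,  1.33520190e+00,
       -2.52891072e-05,  1.57082851e+00]), 'joint_vel': array([ 0.00213178,  0.00133884, -0.00123019,  0.00161994, -0.00111998,
       -0.00072882]), 'tau': array([-1.53824772e-04, -3.72196877e+01,  2.52689499e+01,  1.28084353e-03,
        4.56114071e-05, -1.15843429e-05]), 'eef_pos': array([0.19090527, 0.46211313, 0.23130748]), 'tool_rot': array([ 0.58776522,  0.39312173, -0.39311541, -0.58774793]), 'ft_force': array([-0.78950557,  0.41096242, -0.24828436]), 'ft_torque': array([ 0.01538595, -0.0154037 , -0.00427006]), 'grip_width': 0.08511690651359717}
```

View pictures.

```bash
python3 - <<'E'
import cv2
a=cv2.imread('pics/scene0.png')[120:390,140:470];cv2.imwrite('pics/scene0c.png',cv2.resize(a,None,fx=2.2,fy=2.2,interpolation=cv2.INTER_CUBIC))
a=cv2.imread('pics/top0.png')[90:310,120:510];cv2.imwrite('pics/top0c.png',cv2.resize(a,None,fx=2,fy=2,interpolation=cv2.INTER_CUBIC))
E
```

```text
(no output)
```

View pics/scene0c.png

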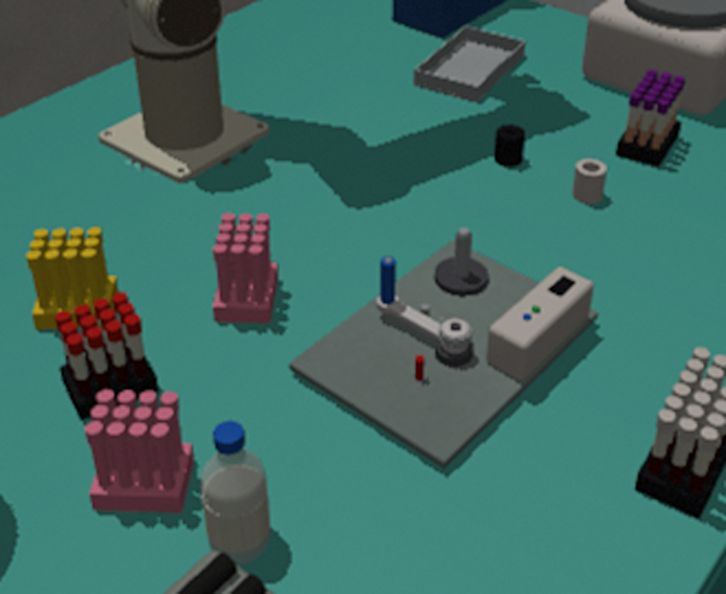

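View pics/top0c.png

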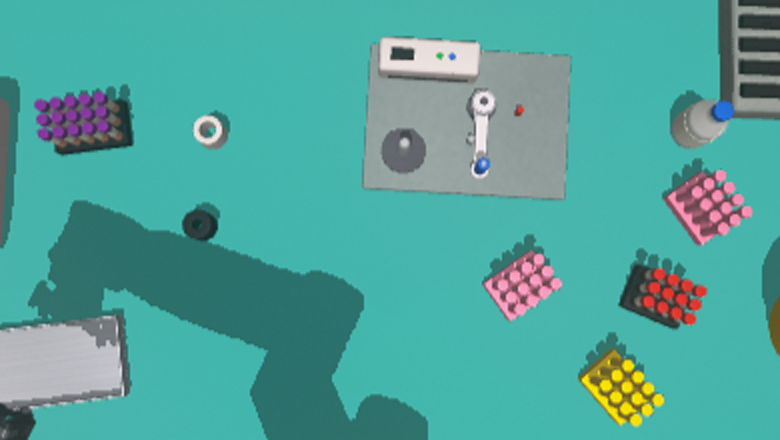

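View pics/wrist0.png

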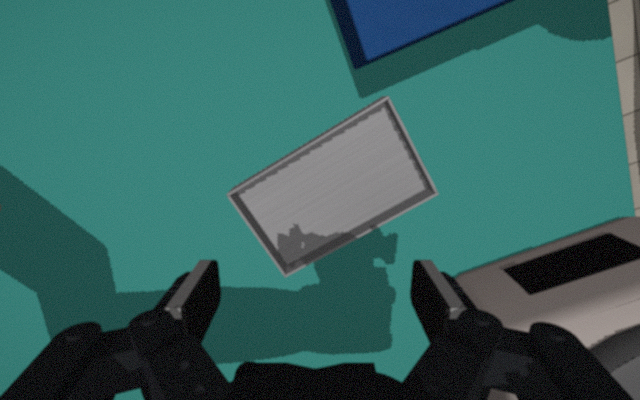

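Top view: white sleeve at top (224,155) / scene (409,202), which is the only white tube. What could be mistaken for it: the black collar at top (220,202) / scene (371,187). The white-capped rack, scene about (450,310), is not a sleeve. Unwinder centre is at top (352,155), spindle at (321,163), roller at (360,171), red stop pin at (379,145). White is the choice; I'll measure and crop it now.

```bash
python3 - <<'E'
from h import *
S=snap('scene');T=snap('top')
def P(n,ps,pt):
    x,e=tri([ray(S,ps),ray(T,pt)]);print(n,np.round(x,4),np.round(e,4))
for n in ['sleeve_mid','spindle_seat','pivot','roller_top','stop_point','unwinder','core_sleeve','narrow_collar']:
    a=bot.spot_point(n,'scene');b=bot.spot_point(n,'top')
    if a and b:
        for r in b[:2]: P(n,a[0]['point'],r['point'])
a=bot.cut_out('core_sleeve','top')
for r in a[:2]:
    print(r['extent'],r['conf'],r['region'].sum())
print('axis pts top cam: sleeve top at z.05',atz(T,(224,154.5),.05), 'roller',atz(T,(360.5,171),.105))
c=[cv2.resize(S['color'][170:230,360:440],None,fx=5,fy=5,interpolation=cv2.INTER_CUBIC),cv2.resize(T['color'][130:190,190:270],None,fx=5,fy=5,interpolation=cv2.INTER_CUBIC)]
cv2.imwrite('pics/crop1.png',np.hstack(c))
c=[cv2.resize(T['color'][100:200,290:420],None,fx=6,fy=6,interpolation=cv2.INTER_CUBIC)]
cv2.imwrite('pics/crop2.png',np.hstack(c))
print(bot.get_obs()['clock'])
E
```

```text
sleeve_mid [0.58   0.2572 0.0228] [0.0053 0.0053]
spindle_seat [ 0.5538 -0.039   0.0391] [0.002 0.002]
pivot [ 0.622  -0.1555 -0.0037] [0.0052 0.0052]
roller_top [ 0.5243 -0.1494  0.1047] [0.0002 0.0002]
roller_top [ 0.4548  0.2635 -0.0597] [0.2187 0.2187]
stop_point [ 0.5787 -0.242   0.1003] [0.0002 0.0002]
stop_point [ 0.5514 -0.1417  0.0228] [0.0412 0.0412]
unwinder [ 0.5726 -0.1041  0.0921] [0.0082 0.0082]
core_sleeve [0.5725 0.2481 0.0154] [0.0013 0.0013]
narrow_collar [ 0.4317  0.2637 -0.0033] [0.0033 0.0033]
narrow_collar [ 0.6268 -0.3049  0.3686] [0.1159 0.1159]
[218.6, 147.0, 232.7, 164.0] 0.62 229
[299.6, 106.6, 402.8, 188.0] 0.38 7570
axis pts top cam: sleeve top at z.05 [0.57183533 0.24910354 0.05      ] roller [ 0.52425101 -0.1529452   0.105     ]
3.2
```

View pics/crop1.png

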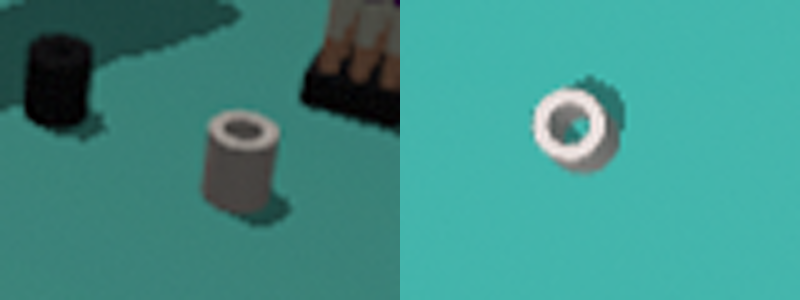

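View pics/crop2.png

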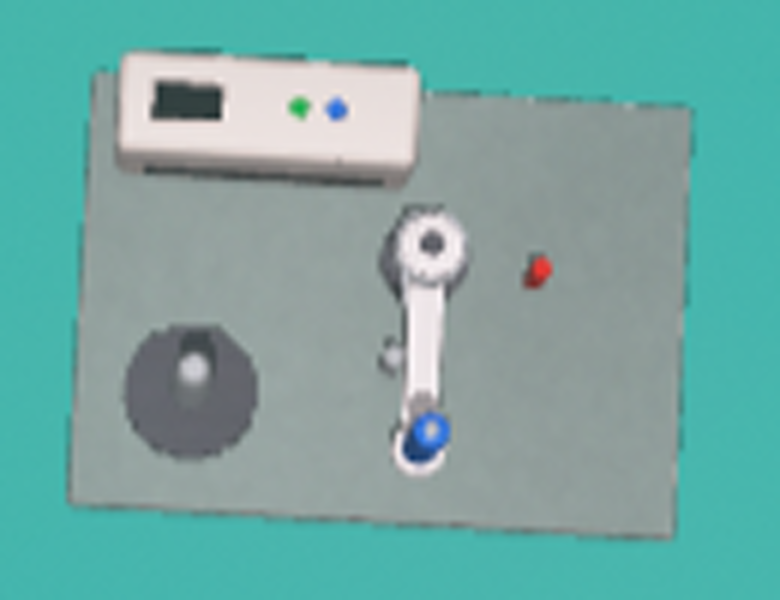

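Crop confirms it: the white tube has a wide bore and a ring centre at top (224,155) / scene (408.6,196); the collar is black. Next I'll fit the unwinder frame and work out the move.

```bash
python3 - <<'E'
from h import *
from scipy.optimize import least_squares
S=snap('scene');T=snap('top')
c=lambda x,y:(290+x/6,100+y/6)
obs=[((135,135,20),c(93,72)),((135,-175,20),c(692,107)),((-90,-175,20),c(675,538)),((-90,135,20),c(70,503)),
((-30,75,96),c(195,368)),((-55,-40,105),c(430,430)),((45,-40,63),c(431,242))]
def W(q,p):
    x,y,a=q;return np.array([x+(p[0]*np.cos(a)-p[1]*np.sin(a))/1e3,y+(p[0]*np.sin(a)+p[1]*np.cos(a))/1e3,p[2]/1e3])
f=lambda q:np.concatenate([proj(T,W(q,p))-o for p,o in obs])
r=least_squares(f,[.57,-.1,0]);q=r.x;print(q,np.degrees(q[2]));print(np.round(r.fun.reshape(-1,2),1))
np.save('unw.npy',q)
for n,p in dict(seat=(-30,75,30),roller=(-55,-40,105),pivot=(45,-40,63),stop=(45-100*np.cos(1.2),-40-100*np.sin(1.2),105)).items(): print(n,np.round(W(q,p),4),'scene px',np.round(proj(S,W(q,p)),1))
print('sleeve ring tri',tri([ray(S,(408.6,196)),ray(T,(224,155))]), atz(S,(408.6,196),.05),atz(T,(224,155),.05))
o=bot.get_obs();Rm=R.from_quat(o['tool_rot']).as_matrix();print(np.round(Rm,3))
d=snap('wrist')
Te=np.eye(4);Te[:3,:3]=Rm;Te[:3,3]=o['eef_pos'];print('cam in tool',np.round(np.array(d['extrinsics'])@Te,3))
a=cv2.resize(S['color'][220:335,270:420],None,fx=5,fy=5,interpolation=cv2.INTER_CUBIC)
for p in [(-30,75,30),(-30,75,96),(-55,-40,105),(45,-40,63)]:
    u=(proj(S,W(q,p))-[270,220])*5;cv2.drawMarker(a,tuple(int(v) for v in u),(0,255,255),0,14,1)
cv2.imwrite('pics/chk.png',a)
E
```

```text
[ 0.57857156 -0.11926034 -0.0311287 ] -1.7835431479277915
[[-0.2 -0.3]
 [ 0.2 -0.3]
 [ 0.2  0.1]
 [-0.7  0.2]
 [-0.2 -0. ]
 [ 0.4  0. ]
 [ 0.3  0.2]]
seat [ 0.5509 -0.0434  0.03  ] scene px [347.7 243. ]
roller [ 0.5224 -0.1575  0.105 ] scene px [314.3 237.3]
pivot [ 0.6223 -0.1606  0.063 ] scene px [344.9 266.9]
stop [ 0.5832 -0.2527  0.105 ] scene px [309.5 266.8]
sleeve ring tri (array([0.57348517, 0.25162147, 0.04502458]), [0.002639622075324055, 0.002639622075324141]) [0.57842798 0.24684432 0.05      ] [0.5703281  0.24903928 0.05      ]
[[ 0.382 -0.    -0.924]
 [ 0.924 -0.     0.382]
 [-0.    -1.    -0.   ]]
cam in tool [[ 1.     0.     0.    -0.   ]
 [-0.     0.299  0.954 -0.031]
 [ 0.    -0.954  0.299 -0.159]
 [ 0.     0.     0.     1.   ]]
```

View pics/chk.png

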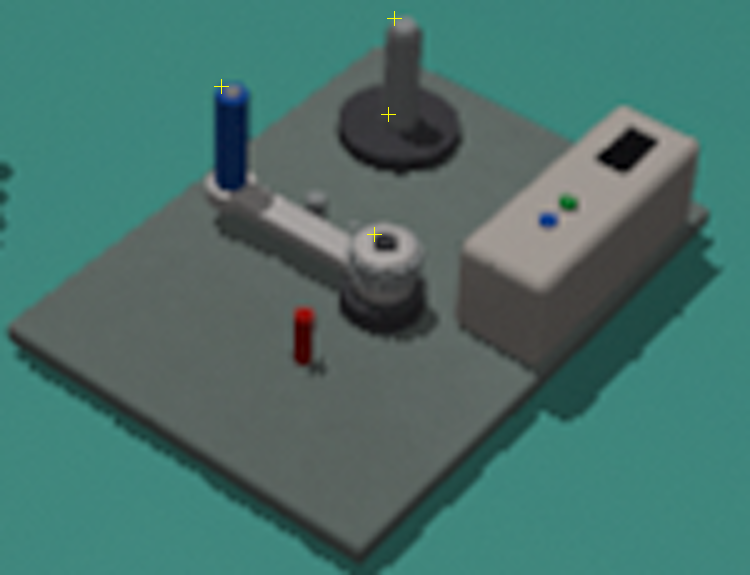

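Scene and top fits agree to about 2.5 px, which is roughly 5 mm, so I'll refine with the wrist camera. First I turn the jaws along world x and go over the sleeve.

```bash
python3 -m inch '0 9.6 0 0 0 0 0;0 9.6 0 0 0 0 0;0 9.6 0 0 0 0 0;0 9.6 0 0 0 0 0;0 9.6 0 0 0 0 0;0 9.6 0 0 0 0 0;0 9.9 0 0 0 0 0;0 0 0 48 0 -27 0;0 0 0 48 0 -27 0;0 0 0 48 0 -27 0;0 0 0 48 0 -27 0;0 0 0 48 0 -27 0'
python3 -m inch '0 0 0 47 0 -27 0;0 0 0 47 0 -27 0;0 0 0 47 0 -25 0;0 0 0 0 0 0 0;0 0 0 0 0 0 0'
python3 - <<'E'
from h import *
d=snap('wrist','w1.png');o=bot.get_obs();print(o['joint_pos'].round(3),np.round(R.from_quat(o['tool_rot']).as_matrix(),3))
for n in ['core_sleeve']:
    print(n,[([int(v) for v in r['extent']],round(r['conf'],2)) for r in bot.look_for(n,'wrist')[:3]])
for n in ['sleeve_mid','core_sleeve']:
    print(n,[(r['point'],r['conf']) for r in bot.spot_point(n,'wrist')[:2]])
print(proj(d,(.572,.248,.05)),proj(d,(.572,.248,.0)))
E
```

```text
clock: 4.85
eef_pos: [0.4325, 0.3264, 0.2314]
tool_rot: [-0.707, -0.0, 0.0, 0.707]
ft_force: [0.4, 1.3, 0.3]
grip_width: 0.0854
clock: 5.48
eef_pos: [0.5717, 0.2484, 0.2308]
tool_rot: [0.707, -0.0, -0.001, -0.707]
ft_force: [0.1, 0.9, -0.1]
grip_width: 0.0856
[0.411 0.494 0.374 1.452 0.    1.98 ] [[ 1.    -0.001 -0.002]
 [ 0.002  0.     1.   ]
 [-0.001 -1.     0.   ]]
core_sleeve [([294, 144, 337, 196], 0.92)]
sleeve_mid [([313.8, 168.0], 0.77)]
core_sleeve [([314.1, 162.4], 0.83)]
[316.24245566 177.94846597] [316.17257979 167.85466317]
```

View pics/w1.png

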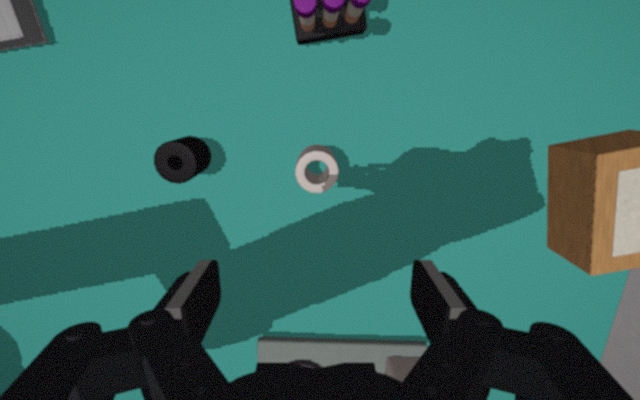

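Wrist view: white sleeve ring centred at (317,172), black collar at (182,160), purple rack at the top edge. The ring is about 6 px above my prediction, so I'll take a second, closer view.

```bash
cat >> h.py <<'E'
def ring(img,box,thr,inv=False):
    x0,y0,x1,y1=box;g=cv2.cvtColor(img[y0:y1,x0:x1],cv2.COLOR_BGR2GRAY)
    m=(g<thr if inv else g>thr).astype(np.uint8)
    cs,_=cv2.findContours(m,cv2.RETR_EXTERNAL,cv2.CHAIN_APPROX_NONE)
    c=max(cs,key=cv2.contourArea);e=cv2.fitEllipse(c)
    return (e[0][0]+x0,e[0][1]+y0),e[1],e[2],cv2.contourArea(c)
E
python3 - <<'E'
from h import *
d=snap('wrist')
for t in (140,160,180):
    e=ring(d['color'],(285,135,350,205),t);print(t,e,atz(d,e[0],.05))
np.save('w1o.npy',np.array(ray(d,e[0])))
E
python3 -m inch '0 0 0 0 35 0 0;0 0 0 0 35 0 0;0 0 0 0 0 0 0;0 0 0 0 0 0 0'
python3 - <<'E'
from h import *
d=snap('wrist','w2.png')
for t in (140,160,180):
    e=ring(d['color'],(270,130,370,240),t);print(t,e,atz(d,e[0],.05))
a=np.load('w1o.npy');print(tri([a,ray(d,e[0])]))
print([(np.round(r['point'],1),r['conf']) for r in bot.spot_point('sleeve_mid','wrist')[:2]])
E
```

```text
140 ((315.82409286499023, 172.22832489013672), (37.23890686035156, 39.614437103271484), 50.547630310058594, 695.0) [0.57121918 0.25482919 0.05      ]
160 ((316.06585121154785, 172.13997268676758), (36.155025482177734, 37.888484954833984), 57.497772216796875, 563.0) [0.57146241 0.2549207  0.05      ]
180 ((315.8607120513916, 171.9348602294922), (34.10469436645508, 34.636192321777344), 52.30657196044922, 297.0) [0.571255   0.25513085 0.05      ]
clock: 6.22
eef_pos: [0.5725, 0.2492, 0.1629]
tool_rot: [-0.707, -0.001, -0.0, 0.707]
ft_force: [-0.6, 0.2, 0.1]
grip_width: 0.0856
140 ((313.2665138244629, 188.19742584228516), (42.40330505371094, 48.82288360595703), 62.29594039916992, 757.5) [0.5705665  0.25665589 0.05      ]
160 ((313.3313179016113, 188.2936134338379), (41.40696334838867, 47.149169921875), 63.123085021972656, 648.5) [0.57061869 0.25657576 0.05      ]
180 ((313.6060333251953, 188.82610702514648), (40.54707336425781, 45.08857727050781), 62.45072555541992, 480.0) [0.57084006 0.25613179 0.05      ]
(array([0.57104797, 0.251312  , 0.03248453]), [0.00025881632380887987, 0.0002588163238090466])
[(array([312.7, 183.2]), 0.88)]
```

View pics/w2.png

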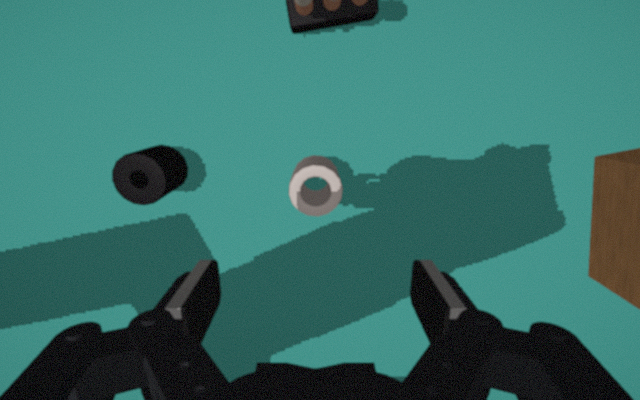

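Second view: ring now at about (316,190), partly shadowed, collar at (148,173). At z=0.05 this gives (0.572, 0.255), which agrees with the first wrist view. I'll shift y and descend for one last look.

```bash
python3 -m inch '0 0 0 0 30 5 0;0 0 0 0 25 0 0;0 0 0 0 0 0 0;0 0 0 0 0 0 0'
python3 - <<'E'
from h import *
d=snap('wrist','w3.png');o=bot.get_obs();print(o['eef_pos'])
for y in (.251,.254,.257):print(y,proj(d,(.572,y,.05)),proj(d,(.572,y,.0)))
E
```

```text
clock: 6.82
eef_pos: [0.5732, 0.2539, 0.1082]
tool_rot: [-0.707, -0.001, -0.001, 0.708]
ft_force: [-0.3, -0.4, 0.1]
grip_width: 0.0856
[0.57342144 0.25399277 0.10845908]
0.251 [313.90860101 225.45460844] [313.97977407 202.35158541]
0.254 [313.907813   221.17259502] [313.97937305 198.77073922]
0.257 [313.90701837 216.8546164 ] [313.97896928 195.16531567]
```

View pics/w3.png

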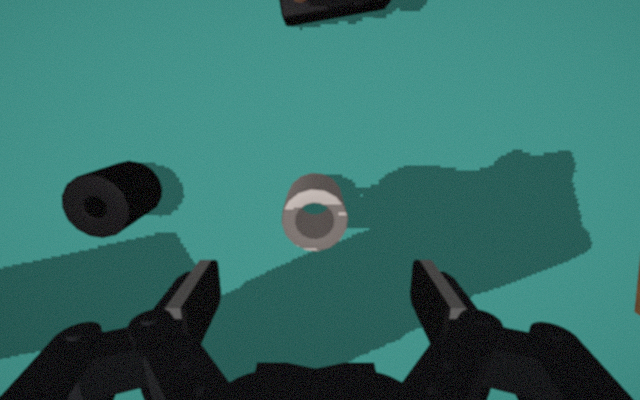

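Third view: ring at about (315,220), so the sleeve is at (0.573, 0.255). I descend and grip.

```bash
python3 -m inch '0 0 0 0 35 1 0;0 0 0 0 35 0 0;0 0 0 0 22 0 0;0 0 0 0 0 0 0;0 0 0 0 0 0 0;0 0 0 0 0 0 1;0 0 0 0 0 0 1;0 0 0 0 0 0 1;0 0 0 0 0 0 1;0 0 0 0 0 0 1'
python3 - <<'E'
from h import *
d=snap('wrist','w4.png')
E
```

```text
clock: 8.12
eef_pos: [0.5731, 0.2548, 0.0157]
tool_rot: [-0.707, -0.001, -0.001, 0.707]
ft_force: [0.3, -0.4, 6.4]
grip_width: 0.0427
```

View pics/w4.png

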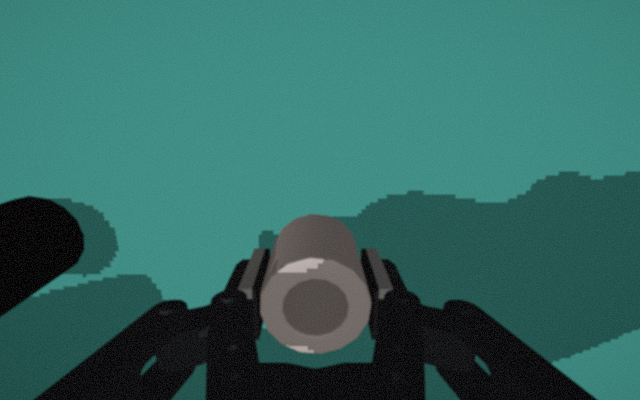

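Wrist view: the sleeve is between the pads, ring at about (316,305), opening 42.7 mm. Now I lift and carry it towards the spindle, stopping short so the spindle shows.

```bash
python3 -m inch '0 0 0 0 -58 0 1;0 0 0 0 -58 0 1;0 0 0 0 -58 0 1;0 0 0 -4 0 -55 1;0 0 0 -4 0 -55 1;0 0 0 -4 0 -55 1;0 0 0 -4 0 -55 1;0 0 0 -3 0 -55 1;0 0 0 -3 0 -55 1;0 0 0 0 0 0 1;0 0 0 0 0 0 1'
python3 - <<'E'
from h import *
d=snap('wrist','w5.png');o=bot.get_obs();print(o['eef_pos'],o['joint_pos'].round(2),np.round(R.from_quat(o['tool_rot']).as_matrix(),4))
for y in (-.0434,-.038):
  for z in (.096,.03):print(y,z,proj(d,(.551,y,z)))
print([(np.round(r['point'],1),r['conf']) for r in bot.spot_point('spindle_seat','wrist')[:2]])
E
```

```text
clock: 9.55
eef_pos: [0.5501, -0.0755, 0.188]
tool_rot: [-0.707, 0.0, 0.0, 0.707]
ft_force: [-0.6, -0.5, -0.5]
grip_width: 0.043
[ 0.55023205 -0.07475261  0.1880115 ] [-0.14  0.37  0.07  1.27  0.    1.43] [[ 1.0e+00 -7.0e-04 -1.7e-03]
 [ 1.7e-03  6.0e-04  1.0e+00]
 [-7.0e-04 -1.0e+00  6.0e-04]]
-0.0434 0.096 [317.31631074 162.97153802]
-0.0434 0.03 [316.93318316 149.33305832]
-0.038 0.096 [317.33356855 155.52509344]
-0.038 0.03 [316.94472119 143.38551869]
[(array([318.6, 148.8]), 0.79), (array([380.5, 251.1]), 0.68)]
```

View pics/w5.png

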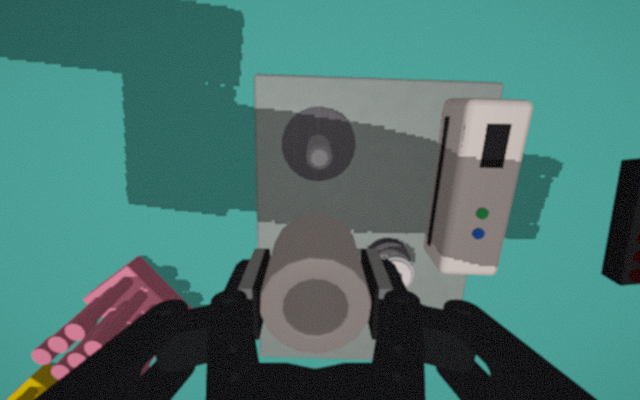

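Wrist view: seat disc centred at (318.5,144), spindle top at (319,157), held sleeve ring at about (316,305). I'll work out the spindle point and the sleeve's offset in the gripper, both with this camera.

```bash
python3 - <<'E'
from h import *
d=snap('wrist');o=bot.get_obs();t=o['eef_pos'];print(t)
im=cv2.imread('pics/w5.png')
print('spin top',atz(d,(319,157),.096),'seat',atz(d,(318.5,144),.03))
a=cv2.resize(im[240:360,240:390],None,fx=5,fy=5,interpolation=cv2.INTER_CUBIC)
Rm=R.from_quat(o['tool_rot']).as_matrix()
for oy,c in ((0,(0,255,255)),(.003,(0,0,255))):
  for r in (.022,.0125):
    pts=[]
    for k in range(60):
        p=np.array([r*np.cos(k/60*6.2832),-.0343,oy+r*np.sin(k/60*6.2832)])
        pts.append((proj(d,t+Rm@p)-[240,240])*5)
    cv2.polylines(a,[np.int32(pts)],True,c,1)
b=cv2.resize(im[95:215,250:400],None,fx=5,fy=5,interpolation=cv2.INTER_CUBIC)
cv2.imwrite('pics/hold.png',a);cv2.imwrite('pics/spin.png',b)
E
```

```text
[ 0.55045247 -0.0741427   0.18815185]
spin top [ 0.55240428 -0.03798481  0.096     ] seat [ 0.55263781 -0.03748854  0.03      ]
```

View pics/hold.png

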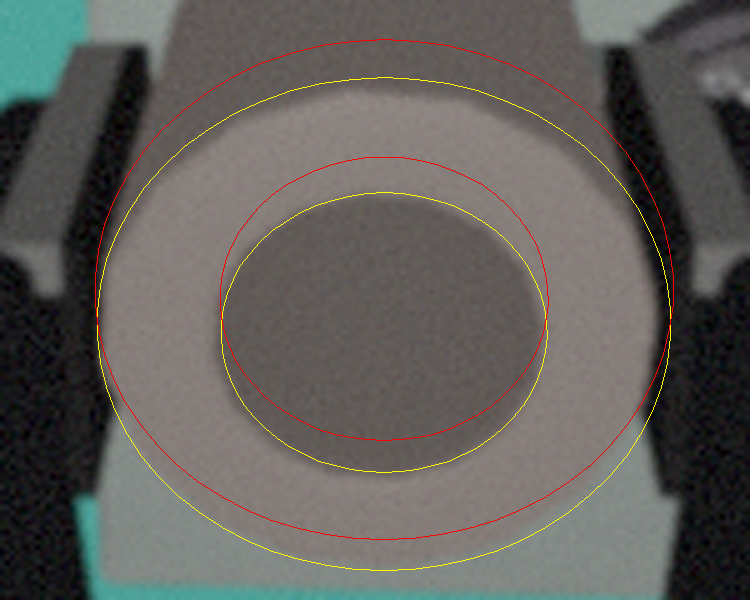

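View pics/spin.png

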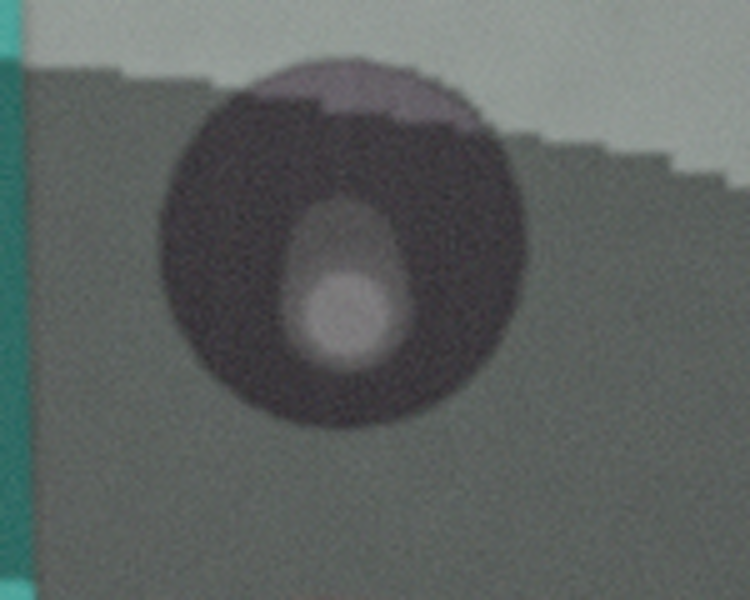

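Held sleeve sits within about 0.5 mm of the tool axis. Relative to the sleeve, the spindle is at +2 mm (tool x) and +36 mm (tool z). I align above it and check before lowering.

```bash
python3 -m inch '0 0 0 2 0 18 1;0 0 0 0 0 18 1;0 0 0 0 30 0 1;0 0 0 0 30 0 1;0 0 0 0 0 0 1;0 0 0 0 0 0 1'
python3 - <<'E'
from h import *
d=snap('wrist','w6.png');S=snap('scene','s6.png');T=snap('top','t6.png');print(bot.get_obs()['eef_pos'])
f=lambda i:cv2.resize(i,(390,360),interpolation=cv2.INTER_CUBIC)
cv2.imwrite('pics/c6.png',np.hstack([f(d['color'][240:360,250:380]),f(S['color'][200:260,310:375])]))
E
```

```text
clock: 10.45
eef_pos: [0.553, -0.0387, 0.1293]
tool_rot: [-0.707, -0.001, 0.0, 0.707]
ft_force: [1.0, 0.3, -0.3]
grip_width: 0.0429
[ 0.55351373 -0.0393941   0.12990665]
```

View pics/c6.png

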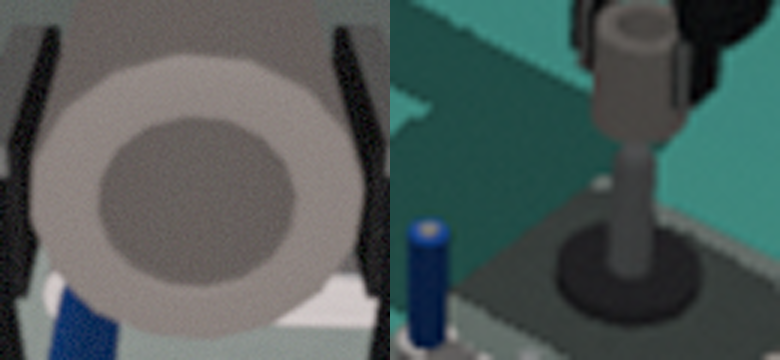

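Wrist and scene crops: the sleeve is held over the spindle, perhaps 1–2 mm to the right in the scene view. I'll measure the edges.

```bash
python3 - <<'E'
from h import *
S=cv2.imread('pics/s6.png')
a=cv2.resize(S[198:256,325:375],None,fx=14,fy=10,interpolation=cv2.INTER_LANCZOS4);a=cv2.convertScaleAbs(a,alpha=1.7)
for x in range(0,700,70): cv2.line(a,(x,0),(x,8),(0,255,255),1)
cv2.imwrite('pics/s6z.png',a)
g=cv2.cvtColor(S,cv2.COLOR_BGR2GRAY)
for r in (210,214,218,221,226,230,234,238): print(r,S[r,334:364,2].tolist())
E
```

```text
210 [54, 63, 60, 60, 60, 61, 59, 58, 44, 32, 65, 71, 71, 72, 72, 72, 73, 72, 73, 73, 71, 75, 62, 41, 57, 50, 23, 7, 9, 12]
214 [33, 33, 34, 32, 31, 30, 37, 48, 52, 64, 70, 70, 71, 72, 73, 73, 74, 73, 73, 73, 72, 73, 62, 37, 57, 47, 13, 13, 10, 9]
218 [33, 33, 32, 33, 33, 31, 30, 32, 32, 52, 72, 72, 71, 71, 73, 72, 72, 73, 73, 73, 74, 72, 68, 60, 60, 59, 57, 57, 64, 61]
221 [32, 32, 32, 31, 32, 32, 34, 32, 33, 36, 49, 66, 72, 72, 74, 73, 73, 72, 73, 72, 72, 72, 71, 69, 66, 61, 62, 59, 60, 61]
226 [32, 33, 33, 32, 32, 33, 33, 34, 33, 31, 33, 33, 34, 48, 64, 68, 71, 70, 69, 63, 60, 62, 62, 62, 63, 62, 61, 61, 61, 60]
230 [33, 34, 32, 33, 31, 32, 33, 31, 32, 59, 93, 104, 92, 60, 58, 59, 61, 59, 60, 56, 57, 64, 62, 63, 61, 62, 61, 63, 62, 62]
234 [33, 33, 31, 37, 45, 52, 57, 55, 55, 54, 54, 55, 55, 56, 58, 61, 59, 59, 56, 67, 86, 87, 82, 67, 58, 61, 61, 63, 62, 61]
238 [56, 56, 56, 56, 56, 55, 48, 44, 36, 33, 30, 33, 45, 57, 59, 61, 60, 59, 59, 50, 31, 36, 40, 60, 79, 79, 86, 101, 98, 89]
```

View pics/s6z.png

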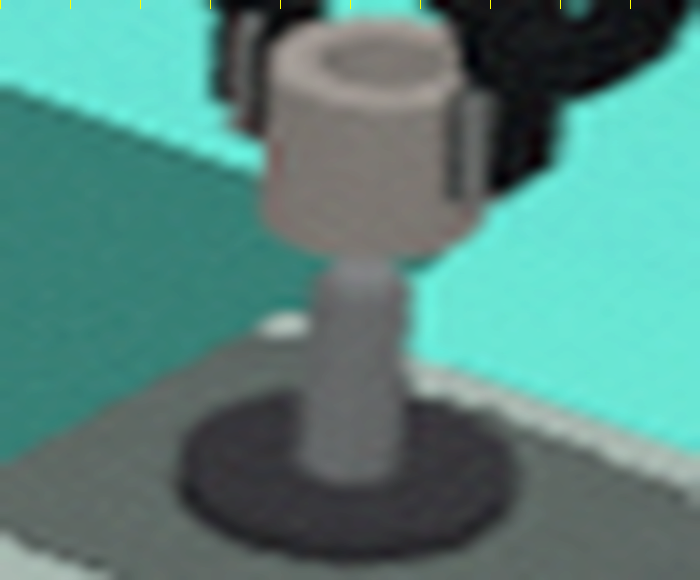

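Scene zoom: the sleeve is about 0.4 px (1 mm) right of the spindle line (372 against 367 extrapolated), which matches the measured x overshoot. I shift −1 mm in x and start lowering.

```bash
python3 -m inch '0 0 0 -1 6 0 1;0 0 0 0 8 0 1;0 0 0 0 8 0 1;0 0 0 0 6 0 1;0 0 0 0 0 0 1'
python3 - <<'E'
from h import *
S=snap('scene','s7.png');d=snap('wrist','w7.png');print({k:bot.get_obs()[k] for k in('eef_pos','ft_force','ft_torque')})
a=cv2.resize(S['color'][198:256,325:375],None,fx=8,fy=8,interpolation=cv2.INTER_CUBIC);b=cv2.resize(d['color'][240:360,250:380],None,fx=3,fy=3)
a=cv2.resize(cv2.convertScaleAbs(a,alpha=1.7),(390,450));b=cv2.resize(cv2.convertScaleAbs(b,alpha=1.7),(400,450))
cv2.imwrite('pics/c7.png',np.hstack([a,b]))
E
```

```text
clock: 11.22
eef_pos: [0.5507, -0.0395, 0.0994]
tool_rot: [-0.707, 0.0, 0.001, 0.707]
ft_force: [0.3, -1.3, -1.0]
grip_width: 0.0429
{'eef_pos': array([ 0.5514068 , -0.03958569,  0.10021522]), 'ft_force': array([-0.12646761,  0.09562983, -0.77594654]), 'ft_torque': array([-0.00192377,  0.00317736, -0.06302761])}
```

View pics/c7.png

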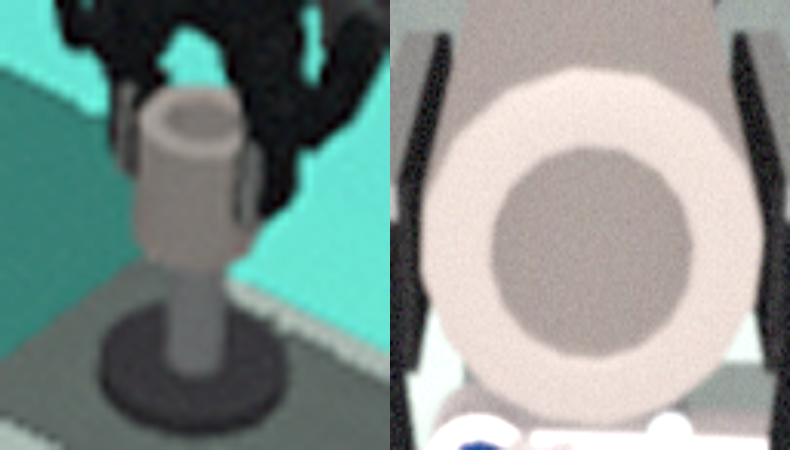

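Sleeve bottom is at about scene row 232, below the spindle's top (226), with no contact force. I continue down.

```bash
python3 -m inch '0 0 0 0 10 0 1;0 0 0 0 10 0 1;0 0 0 0 0 0 1'; python3 -m inch '0 0 0 0 10 0 1;0 0 0 0 10 0 1;0 0 0 0 0 0 1'; python3 -m inch '0 0 0 0 8 0 1;0 0 0 0 5 0 1;0 0 0 0 0 0 1'
python3 - <<'E'
from h import *
S=snap('scene','s8.png');d=snap('wrist','w8.png');o=bot.get_obs();print({k:o[k] for k in('eef_pos','ft_force','ft_torque')})
a=cv2.resize(cv2.convertScaleAbs(S['color'][198:256,325:375],alpha=1.7),(390,450),interpolation=cv2.INTER_CUBIC);b=cv2.resize(cv2.convertScaleAbs(d['color'][240:360,250:380],alpha=1.7),(400,450))
cv2.imwrite('pics/c8.png',np.hstack([a,b]))
E
```

```text
clock: 11.7
eef_pos: [0.5505, -0.0395, 0.079]
tool_rot: [-0.707, 0.0, 0.001, 0.707]
ft_force: [-0.5, 1.0, 0.1]
grip_width: 0.0427
clock: 12.08
eef_pos: [0.5506, -0.0395, 0.0591]
tool_rot: [-0.707, 0.0, 0.001, 0.707]
ft_force: [0.2, 0.1, -0.9]
grip_width: 0.0431
clock: 12.45
eef_pos: [0.5509, -0.0395, 0.0467]
tool_rot: [-0.707, 0.0, 0.001, 0.707]
ft_force: [-0.7, -0.4, -1.0]
grip_width: 0.0428
{'eef_pos': array([ 0.5514086 , -0.03956841,  0.04731845]), 'ft_force': array([ 0.12341906,  0.72955558, -1.00112539]), 'ft_torque': array([0.02866506, 0.04988141, 0.03082002])}
```

View pics/c8.png

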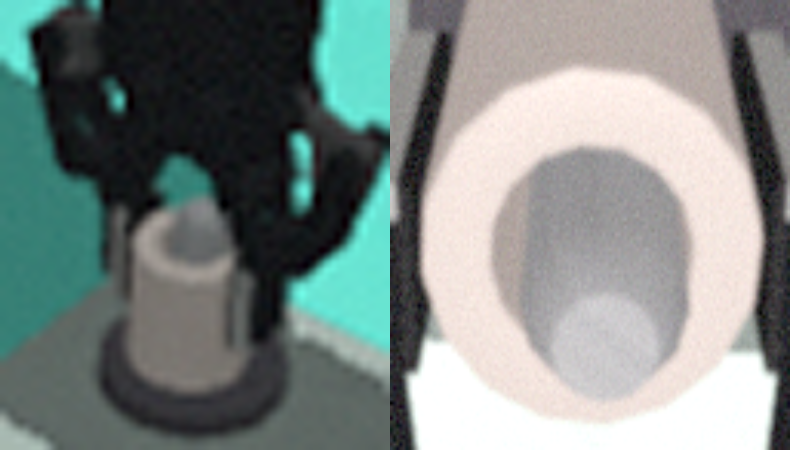

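The spindle shows inside the bore in both views, slightly to the right. I shift +1 mm and lower to contact.

```bash
python3 -m inch '0 0 0 1 1 0 1;0 0 0 0 1 0 1;0 0 0 0 0 0 1'; python3 -m inch '0 0 0 0 1 0 1;0 0 0 0 0 0 1'
```

```text
clock: 12.92
eef_pos: [0.5527, -0.0396, 0.0457]
tool_rot: [0.707, 0.001, -0.0, -0.707]
ft_force: [0.1, -0.0, 1.6]
grip_width: 0.0425
clock: 13.18
eef_pos: [0.5528, -0.0396, 0.0457]
tool_rot: [0.707, 0.001, 0.0, -0.707]
ft_force: [-1.7, 0.1, 7.7]
grip_width: 0.0425
```

Contact at 0.0457, exactly as expected, with a 7.7 N reaction. I release and rise.

```bash
python3 -m inch '0 0 0 0 0 0 0.5;0 0 0 0 0 0 0;0 0 0 0 0 0 0;0 0 0 0 0 0 0;0 0 0 0 -20 0 0;0 0 0 0 -50 0 0;0 0 0 0 -55 0 0;0 0 0 0 -55 0 0;0 0 0 0 0 0 0'
python3 - <<'E'
from h import *
S=snap('scene','s9.png');d=snap('wrist','w9.png');T=snap('top');o=bot.get_obs();print(o['eef_pos'],o['grip_width'])
cv2.imwrite('pics/c9.png',cv2.resize(cv2.convertScaleAbs(S['color'][215:290,300:400],alpha=1.5),(800,600),interpolation=cv2.INTER_CUBIC))
for z in (.105,.045):
  for n,p in (('top',(.5224,-.1575)),('tri',(.5243,-.1494))): print(n,z,proj(d,(*p,z)))
print([(np.round(r['point'],1),r['conf']) for r in bot.spot_point('roller_top','wrist')[:2]])
E
```

```text
clock: 14.3
eef_pos: [0.5555, -0.0398, 0.2298]
tool_rot: [0.707, 0.004, 0.004, -0.707]
ft_force: [1.1, 0.7, 0.0]
grip_width: 0.0854
[ 0.55171572 -0.03950844  0.22315113] 0.08513744623080237
top 0.105 [281.62860674 313.74713309]
tri 0.105 [283.40047481 306.39172912]
top 0.045 [286.57526557 280.05924695]
tri 0.045 [288.10190988 273.63450486]
[(array([281.9, 307.1]), 0.74)]
```

View pics/c9.png

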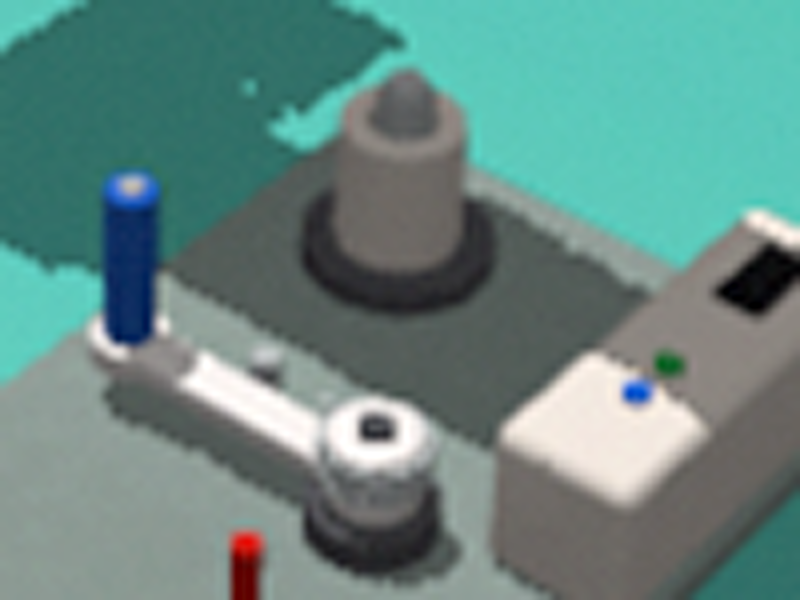

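View pics/w9.png

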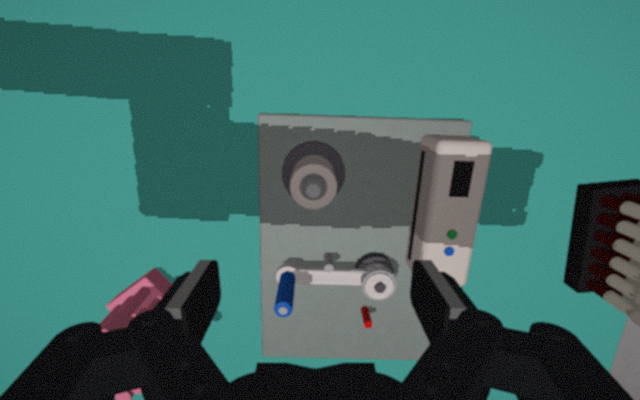

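Scene: the sleeve stands upright, flush on the seat, with the spindle tip showing about 16 mm above it. Wrist: roller top at (284,310), giving (0.5245, −0.153). That agrees with the place predicted from the measured spindle, (0.5235, −0.1532). Now I go over the roller and turn the jaws tangential.

```bash
python3 -m inch '0 0 0 -14 0 -57 0;0 0 0 -13 0 -56 0;0 9.5 0 0 0 0 0;0 9.5 0 0 0 0 0;0 9.5 0 0 0 0 0;0 9.5 0 0 0 0 0;0 9.5 0 0 0 0 0;0 9.5 0 0 0 0 0;0 9.5 0 0 0 0 0;0 9.5 0 0 0 0 0;0 9.5 0 0 0 0 0;0 0 0 0 0 0 0'
python3 - <<'E'
from h import *
d=snap('wrist','w10.png');o=bot.get_obs();print(o['eef_pos'],o['joint_pos'].round(2));print(np.round(R.from_quat(o['tool_rot']).as_matrix(),3))
for z in (.105,.045):print(z,proj(d,(.524,-.153,z)))
E
```

```text
clock: 16.0
eef_pos: [0.5245, -0.1523, 0.2223]
tool_rot: [0.521, -0.481, 0.478, -0.519]
ft_force: [0.2, 0.5, 0.2]
grip_width: 0.0854
[ 0.52465496 -0.15233344  0.22258913] [-0.28  0.34  0.12  1.35  0.    2.78]
[[ 0.082 -0.003  0.997]
 [-0.997  0.001  0.082]
 [-0.001 -1.    -0.003]]
0.105 [316.44727777 194.58014814]
0.045 [316.2816583 177.4325428]
```

View pics/w10.png

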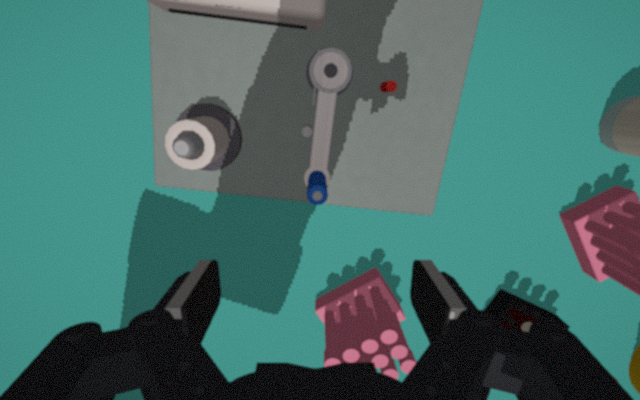

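Wrist: roller top at (317,196), predicted (316,195), centred between the open jaws. The sleeve is on its seat at (190,146) and the red pin at (388,87). I descend 160 mm and grip.

```bash
python3 -m inch '0 0 0 1 45 -1 0;0 0 0 0 45 0 0;0 0 0 0 40 0 0;0 0 0 0 30 0 0;0 0 0 0 0 0 0;0 0 0 0 0 0 1;0 0 0 0 0 0 1;0 0 0 0 0 0 1;0 0 0 0 0 0 1;0 0 0 0 0 0 1;0 0 0 0 0 0 1'
python3 - <<'E'
from h import *
d=snap('wrist','w11.png');o=bot.get_obs();print(o['eef_pos'],o['grip_width'])
E
```

```text
clock: 17.42
eef_pos: [0.5251, -0.1537, 0.0653]
tool_rot: [-0.519, 0.479, -0.48, 0.52]
ft_force: [-1.4, 0.6, 6.3]
grip_width: 0.0167
[ 0.52510527 -0.15370959  0.06533121] 0.01679004635359337
```

View pics/w11.png

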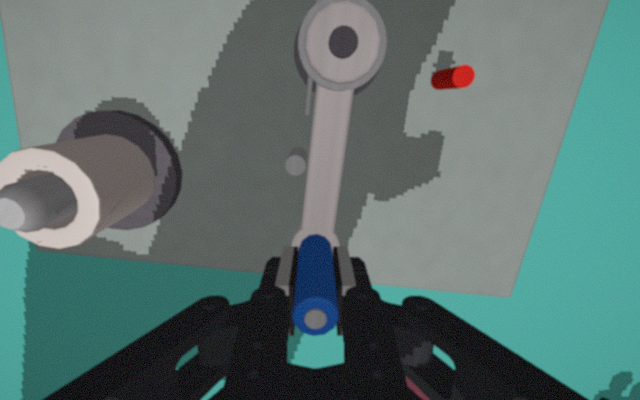

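Wrist: blue roller is between the pads (top at about (315,318)), opening 16.8 mm, with the bar leading up to the pivot cap at (343,42) and the red pin at (455,77). I start the arc with one test row to see how a combined turn and shift compose.

```bash
python3 -m inch '0 -8 0 13.9 0 -0.6 1;0 0 0 0 0 0 1;0 0 0 0 0 0 1'
python3 - <<'E'
from h import *
o=bot.get_obs();print(o['eef_pos'],o['ft_force'],np.round(R.from_quat(o['tool_rot']).as_matrix(),3).tolist())
E
```

```text
clock: 17.85
eef_pos: [0.5256, -0.1673, 0.0653]
tool_rot: [-0.551, 0.442, -0.443, 0.552]
ft_force: [-0.7, 2.4, 7.3]
grip_width: 0.0166
[ 0.52556055 -0.16731742  0.06530132] [-0.66913821  2.4277376   7.33695539] [[0.217, 0.002, 0.976], [-0.976, 0.001, 0.217], [-0.0, -1.0, 0.002]]
```

It moved (0.5, −13.6) mm, so shifts use the axes from before the turn, as I assumed. I continue the arc.

```bash
python3 -m inch '0 -8 0 13.9 0 -0.6 1;0 -8 0 13.9 0 -0.6 1;0 -8 0 13.9 0 -0.6 1;0 0 0 0 0 0 1'
python3 -m inch '0 -8 0 13.9 0 -0.6 1;0 -8 0 13.9 0 -0.6 1;0 -8 0 13.9 0 -0.6 1;0 0 0 0 0 0 1;0 0 0 0 0 0 1'
python3 - <<'E'
from h import *
o=bot.get_obs();p=o['eef_pos'];print(p,o['ft_force'],o['joint_pos'].round(2))
v=p[:2]-[.6235,-.1562];print(np.linalg.norm(v),np.degrees(np.arctan2(v[1],v[0]))%360-178.2)
d=snap('wrist','w12.png')
E
```

```text
clock: 18.35
eef_pos: [0.5385, -0.2069, 0.0653]
tool_rot: [-0.631, 0.318, -0.318, 0.632]
ft_force: [-1.6, 2.9, 8.4]
grip_width: 0.0169
clock: 18.98
eef_pos: [0.5657, -0.2371, 0.0653]
tool_rot: [-0.683, 0.18, -0.18, 0.684]
ft_force: [-2.4, 2.8, 7.2]
grip_width: 0.0166
[ 0.56571766 -0.23708881  0.0653116 ] [-2.41388476  2.80157619  7.16073482] [-0.4   0.57  0.06  1.06  0.    1.69]
0.09940723591669005 56.26015569467992
```

View pics/w12.png

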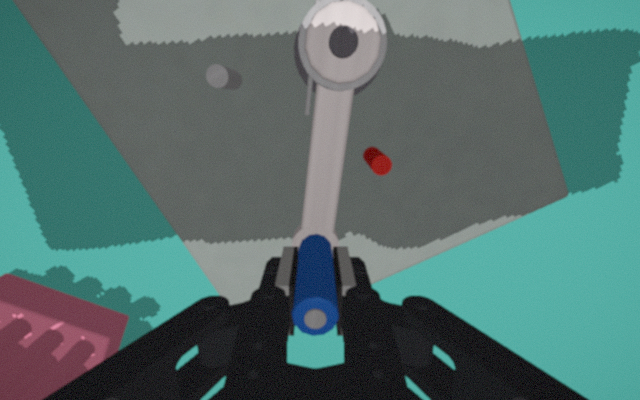

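Arm at about 56°; the bar is close to the red pin at (377,160). I approach the stop.

```bash
python3 -m inch '0 -8 0 13.9 0 -0.6 1;0 0 0 0 0 0 1;0 0 0 0 0 0 1'
python3 -m inch '0 -4 0 7 0 -0.5 1;0 0 0 0 0 0 1;0 0 0 0 0 0 1'
python3 - <<'E'
from h import *
o=bot.get_obs();p=o['eef_pos'];print(p,o['ft_force'],o['ft_torque'])
v=p[:2]-[.6235,-.1562];print(np.linalg.norm(v),np.degrees(np.arctan2(v[1],v[0]))%360-178.2)
d=snap('wrist','w13.png')
E
```

```text
clock: 19.4
eef_pos: [0.5774, -0.2444, 0.0653]
tool_rot: [-0.694, 0.132, -0.132, 0.695]
ft_force: [-2.2, 2.8, 7.5]
grip_width: 0.0166
clock: 19.77
eef_pos: [0.5836, -0.2474, 0.0653]
tool_rot: [-0.699, 0.108, -0.107, 0.699]
ft_force: [-2.5, 2.9, 7.6]
grip_width: 0.0167
[ 0.58356406 -0.24744415  0.06533951] [-2.4647614   2.87488342  7.57551325] [ 0.49695489  0.55506269 -0.12680243]
0.09960107800641517 68.16186247386673
```

View pics/w13.png

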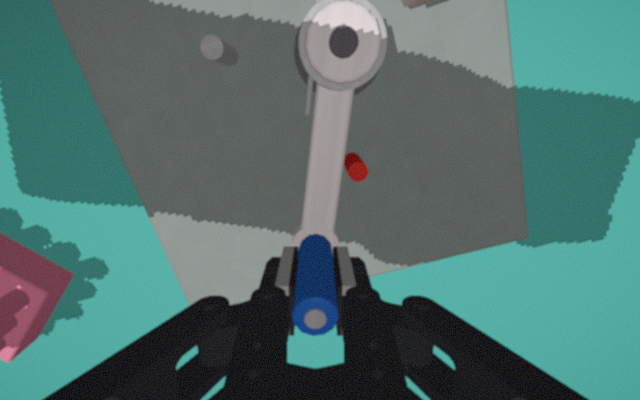

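The bar is within a hair of the pin (355,166). I push in small steps until the force shows the stop.

```bash
python3 -m inch '0 -1 0 2 0 -0.2 1;0 0 0 0 0 0 1;0 0 0 0 0 0 1'
python3 -m inch '0 -1 0 2 0 -0.2 1;0 0 0 0 0 0 1;0 0 0 0 0 0 1'
```

```text
clock: 20.2
eef_pos: [0.5851, -0.2481, 0.0653]
tool_rot: [-0.699, 0.102, -0.101, 0.7]
ft_force: [-4.0, 3.3, 7.7]
grip_width: 0.0166
clock: 20.58
eef_pos: [0.5853, -0.2482, 0.0653]
tool_rot: [-0.7, 0.097, -0.094, 0.701]
ft_force: [-7.7, 5.2, 11.1]
grip_width: 0.017
```

The arm stopped moving (0.2 of 2 mm) and the force is rising, so it is on the stop. I add a little preload and verify.

```bash
python3 -m inch '0 0 0 1.5 0 0 1;0 0 0 0 0 0 1;0 0 0 0 0 0 1;0 0 0 0 0 0 1'
python3 - <<'E'
from h import *
o=bot.get_obs();p=o['eef_pos'];print(p,o['ft_force'],o['grip_width'])
v=p[:2]-[.6235,-.1562];print(np.linalg.norm(v),np.radians(np.degrees(np.arctan2(v[1],v[0]))%360-178.2))
d=snap('wrist','w14.png');S=snap('scene','s14.png');T=snap('top','t14.png')
a=cv2.resize(d['color'],(480,300));b=cv2.resize(S['color'][180:340,260:430],(318,300),interpolation=cv2.INTER_CUBIC)
c=cv2.resize(T['color'][90:310,120:510],(532,300));c=np.hstack([c,np.zeros((300,266,3),np.uint8)])
cv2.imwrite('pics/c14.png',np.vstack([np.hstack([a,b]),c]))
E
```

```text
clock: 21.08
eef_pos: [0.5854, -0.2483, 0.0652]
tool_rot: [-0.7, 0.098, -0.093, 0.701]
ft_force: [-10.8, 5.1, 13.3]
grip_width: 0.0164
[ 0.58544422 -0.24829209  0.06523237] [-10.83924684   5.14641564  13.31132994] 0.016389459648580414
0.09964535013735248 1.210347780615784
```

View pics/c14.png

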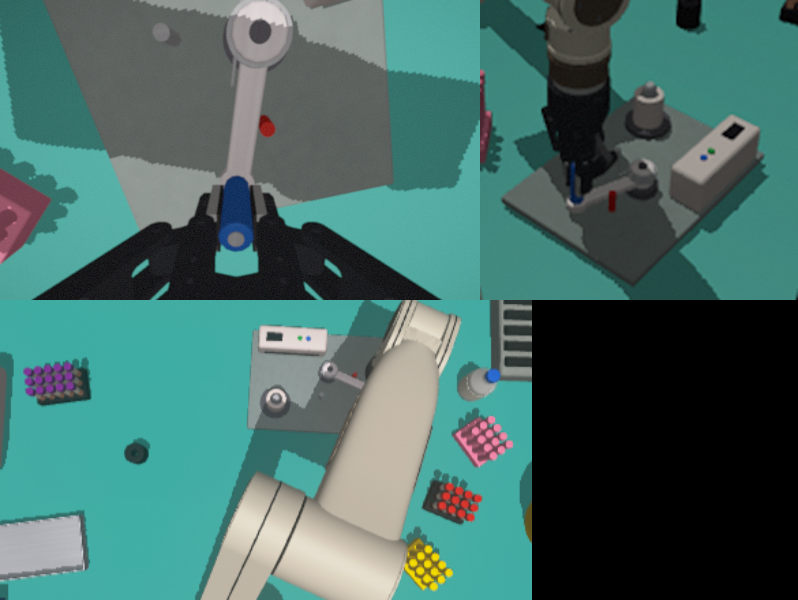

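The bar rests against the red pin, the roller is gripped, and the sleeve is seated. The collar, racks and bottle are where they were. The arm angle is about 1.21 rad, so I'm handing in.

```bash
python3 -c "
from workcell import bot
bot.job_done();o=bot.get_obs();print(o['clock'],o['eef_pos'],o['ft_force'],o['grip_width'])"
```

```text
the job is handed in; nothing more can be done
the job is handed in; nothing more can be done
```

The unwinder is ready for the new roll: the white sleeve is seated on the spindle and released, and the gripper is holding the tension arm against its red stop. I handed the job in at about 21 s.

- **Sleeve:** It made contact at the expected height (0.0457 m, 7.7 N) and then stood flush on the seat, with the spindle tip showing above it. I did not see it move while I swung the arm.
- **Tension arm:** I gripped the roller (16–17 mm opening) and swung it round until it stopped. The measured angle was about 1.21 rad, within error of the 1.2 rad stop. It is held there with about 12 N sideways push, and the final wrist picture shows the bar against the pin.
- **Left alone:** The last pictures show the collar, purple rack, red rack and gel bottle where they were. The pink rack nearest the unwinder was hidden under the arm in the last top view, so I could not check it, though no unexpected forces showed.
- **Disagreement:** The scene and top cameras disagreed with the wrist camera by about 5 mm, so I worked from the wrist camera. My first height measurement of the sleeve came out at 32 mm against the true 50 mm because of shadow. I relied on the stated height and a closer look instead.

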